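# Pin the magnifier arm and hold its carriage in the notch

### The job

Lock the puzzle magnifier's yellow arm to its blue carriage by taking the orange-headed pin from its wooden block and pushing it fully down through the hole in the arm and the carriage below it. Then take the carriage by its black knob and slide it along the rail until the ball clicks into the brass notch, without running past it, and finish still gripping the knob with the carriage resting in the notch (do not let go at the end). Leave the mug, coaster, red tray and tape measure where they are.

Things in the scene. Friction and masses are not known exactly. Their poses are not given: they have to be found in the camera images.
- pin: Loose retaining pin, 30 g, standing upright in the wooden block at the start. Steel shaft 9 mm diameter and 24 mm long with a chamfered foot, below an orange cylindrical head 16 mm diameter and 32 mm tall (56 mm in all). Origin at the foot of the shaft, z axis up along the pin. Head underside is 24 mm above the origin, head top 56 mm.
- pin_block: Fixed wooden block 70 x 50 x 30 mm in which the pin is parked, shaft in an 11 mm through hole in its centre, head resting on the top face 30 mm above the table. Origin under its centre, on the table. It may stand on the left or the right of the rail.
- rail_mid (a point): Middle of the top face (16 mm above the table) of the fixed aluminium rail, which is 50 mm wide, 352 mm long with its black end caps. Its own y axis runs along the rail in the direction in which the carriage must slide (towards the notch); x points across the rail, away from the robot; z is up.
- carriage (a joint): Travel of the blue carriage along the rail's +y, m: 0 at the starting end, hard stop at 0.19. The carriage is a plate 60 mm (across) x 100 mm (along), its top 34 mm above the table; it slides with about 1 N of friction. Its ball plunger sits in the middle of its far (+x) side. The joint starts between 0 and 0.03 and the notch comes at about 0.10 to 0.15.
- knob: Black upright cylindrical knob, 24 mm diameter and 40 mm tall, on the carriage top; it can turn stiffly about its own upright axis, to no effect. Origin at the centre of its foot (34 mm above the table), its top 74 mm above the table. 58 mm along the rail from the pin hole, on its starting-end side. Grip it from above with the fingers on the two sides across the rail.
- lock_hole (a point): Centre of the mouth, at the top face 42 mm above the table, of the 11.5 mm chamfered through hole in the yellow lens arm (plate 8 mm thick lying on the carriage). Moves with the carriage and arm. With the pin fully down the head rests on this face and the pin's origin is 24 mm below this point.
- carriage_hole (a point): Centre of the mouth, at the carriage top 34 mm above the table, of the 11.5 mm through hole in the 16 mm thick carriage plate, right below the lens arm's hole at the start.
- lens_arm (a joint): Swing of the yellow lens arm on the carriage about its vertical pivot screw, rad. 0 at the start: its hole is over the carriage's hole. The pivot is 26 mm beyond the hole across the rail (its +x); arm range +-0.4, stiff enough (0.04 N m) to stay put. It carries a round magnifier lens 80 mm across, centred 126 mm beyond the hole, 34 to 42 mm above the table.
- ball (a point): Centre of the steel detent ball (10 mm diameter, sprung, when extended) in the middle of the carriage's far side, 26 mm above the table, 33 mm across from the rail's centre line. Moves with the carriage; axes as the rail's.
- notch (a point): Where the ball's centre lies when seated in the notch, between the two upright brass ridges (5 mm radius, centres 12 mm apart along the rail); 26 mm above the table; axes as the rail's, y along the slide. The near ridge is met some 12 mm before the notch, its crest is 6 mm before it, the far ridge's crest 6 mm after it: beyond that the carriage has run past the notch.
- notch_block: Fixed brass block 44 mm long and 34 mm high beside the rail with the two ridges on its rail side, and a black viewing plate with a green puzzle piece. The ridges push back on the carriage with about 8 N before their crests; past the near crest the ball snaps in and, if the knob is let loose within 4 mm of the notch, centres the carriage to about 1 mm. Origin on the table, 52 mm across from the notch (+x).
- coaster: Loose round cork coaster, 96 mm diameter, 6 mm thick, the mug on it. Origin under its centre.
- mug: White ceramic mug, 80 mm across, 90 mm tall, on the coaster. Origin under its centre.
- sorting_tray: Red plastic sorting tray 160 x 220 x 28 mm, loose. Origin under its centre.
- tape_measure: Steel tape measure 32 x 66 x 62 mm, loose. Origin under its centre.
There are look-alikes about, which are no part of the job. What is shaped like the notch_block but pink or turquoise is not meant.

How it is judged:
On the way, in this order (a step that is already met when the one before it is completed fails the run):
1. the pin is fully down through the lens arm and the carriage (z of pin in the frame of lock_hole below -0.021 m and horizontal distance between pin and lock_hole below 0.004 m and horizontal distance between pin and carriage_hole below 0.004 m and angle between pin's own z axis and vertical below 0.12 rad), for 0.2 s.
2. the carriage rests in the notch, with the knob in the fingers (all of step 1 and y of ball in the frame of notch between -0.0025 and 0.0025 m and velocity of joint carriage between -0.01 and 0.01 m/s and contact force between the fingers and knob above 2 N), for 0.2 s.
At the end, for the whole second after the job is handed in: The pin is upright and fully down through both holes (foot at least 21 mm below the arm's top face, within 4 mm of both hole centres sideways); the carriage is at rest with its ball within 2.5 mm of the notch along the rail; the fingers still grip the knob with more than 2 N (all of step 2); the arm keeps its last pose, push and grip.
It fails at once if the carriage ran past the notch (ball more than 9 mm beyond it) (y of ball in the frame of notch above 0.009 m).
It fails at once if a bystander was disturbed (moved more than 20 mm) (distance of any of coaster, mug, sorting_tray, tape_measure from where it was at the start of the episode above 0.02 m).
It also fails if it takes over 61 s, if anything falls off the work surface, if the arm or the gripper's body presses on something with over 40 N, if the wrist force passes 120 N, or if a joint passes its speed limit or range.

### The arm

A 6-joint arm with a two-finger parallel gripper is mounted at the origin on the work surface. World frame = base frame: x ahead of the robot, y to its left, z up, the work surface at z = 0. Lengths are in m, angles in rad, forces in N, time in s.
With the tool pointing down it reaches from about 0.275 to 0.875 m from the base axis. Payload 12.5 kg.
Tool frame: the origin (TCP) lies at the very end of the fingers, on their centre line; the grasp point (between the pads) lies 19 mm behind it; z points along the fingers, y is the line along which they close (so a half turn about z gives the same grasp; the last joint's range is limited). The gripper opens to 85 mm and grips with 20 to 120 N. Pads are 22 mm wide; open, the fingers measure 114 mm over their backs; the gripper's body (76 mm by 85 mm) begins 54 mm behind the grasp point. The pads swing forward as they close: fully open they stand 13 mm farther back than shut.
Start: joints at [-1.241, 0.351, 1.652, -0, 1.139, -0.085], TCP at [0.222, -0.503, 0.231] pointing down, gripper open.
Joint ranges: [-2.75, 2.75], [-0.79, 2.1], [0.01, 2.65], [-1.57, 4.71], [0.07, 3.14], [-2.87, 2.87]. Speed limits (rad/s): [2.22, 2.22, 2.79, 3.14, 3.14, 3.14].

### API

Orientations are given as a 3x3 rotation matrix whose columns are the frame's x, y, z axes.
In Python, from bench import manip gives the robot as it stands. Calls block until the motion is done:
- manip.move_ptp(position, orientation): joint-space move of the TCP to a pose.
- manip.move_l(position, attitude=None, max_speed=0.15): straight line of the TCP; attitude=None keeps the orientation; max_speed is the mean speed in m/s.
- manip.move_j(angles): joint-space move.
- manip.set_gripper(opening, effort=None): opening from 0.0 (shut) to 1.0 (fully open); effort is the grip in N (None keeps the last); returns when the fingers have stopped.
- manip.dwell(seconds).
- manip.inverse_kinematics(position, orientation): joint angles nearest the present ones, or None.
- manip.grab_frame(name): name is "side" or "top"; returns (picture, depth): 400x640x3 uint8, red, green, blue; 400x640 float32, m along the optical axis (not along the pixel's ray), 0 where there is no reading.
- manip.get_calibration(name): a dict with "camera_matrix" (3x3 intrinsics, pixels), "R" (3x3) and "t" (3): a world point X has camera coordinates R X + t. Camera axes: x right, y down, z forward; pixel columns grow to the right and rows downward; lengths in m; the calibration is good to about 2 mm. A picture is of the moment at which its call begins. get_calibration takes no time and is no camera call.
A pose or a line that the arm cannot do raises manip.Unreachable and nothing moves.
- manip.sign_off(): hands the job in; it is judged then, once.
Trained networks look in the newest picture that a camera, given by its name, has taken for a name from the list of things; names that differ only in an ending like _2 or _b are one class to them, and where a whole thing is asked for, a point or a joint stands for the part that bears it (a point fixed in the world has none). Each returns a list of dicts, best first, with "confidence" (0 to 1); they miss things now and then, are a little off and sometimes report something else, mostly with a low value. They report only what shows in the picture. A call takes as long as a camera call. They do not tell look-alikes from the thing itself.
- manip.look_for(camera, name): "at" ([x, y, z] in m, in world coordinates, good to about 4 mm: the middle of the surface that is visible of it).
Readings, each from a call of its own:
- manip.current_time(): time.
- manip.current_qpos(): joint angles.
- manip.current_joint_vel(): joint speeds.
- manip.current_joint_torque(): joint torques, N m.
- manip.current_ee_pos(): TCP position.
- manip.current_tcp_rot(): TCP orientation.
- manip.current_force(): force on the tool from outside, world axes, zero at the start.
- manip.current_ft_torque(): the same for the moment, N m.
- manip.current_grip_width(): opening from 0.0 (shut) to 1.0 (fully open).
- manip.current_grip_force(): force on a finger pad.
Only numpy, scipy, OpenCV 4.12 (cv2) and the standard library are available. Lean on these libraries where they do the work, as an engineer would, in place of code of your own. Each camera call takes 0.05 s, during which the arm holds its last target. There are 200 camera calls.

## Working session

There is one attempt and no reset: what is moved stays moved. The work goes in short steps, each a Python script; the robot and the scene stay as the last script left them, time stands still between calls to the robot, and variables do not carry over. Pictures are saved under pics/ and viewed, at most 10 in all, crops included, and the job is handed in when it is done.

```bash
mkdir -p pics; ls
python3 - <<'E'
from bench import manip as m
import cv2
for c in("top","side"):
    p,d=m.grab_frame(c); cv2.imwrite(f"pics/{c}0.png",p[:,:,::-1])
    for n in["pin","pin_block","knob","lock_hole","ball","notch_block","lens_arm","carriage","rail_mid"]:
        try:print(c,n,[([round(float(v),3) for v in o["at"]],round(o["confidence"],2)) for o in m.look_for(c,n)][:4])
        except Exception as e:print(n,e)
    k=m.get_calibration(c);print(k)
print(m.current_time())
E
```

```text
pics
top pin []
top pin_block [([0.441, -0.361, 0.03], 0.84)]
top knob [([0.53, -0.07, 0.072], 0.46)]
top lock_hole [([0.654, -0.027, 0.041], 0.88)]
top ball [([0.572, -0.036, 0.042], 0.84), ([0.652, -0.03, 0.04], 0.7)]
top notch_block [([0.381, -0.02, 0.007], 0.92), ([0.742, 0.29, 0.004], 0.77), ([0.67, 0.063, 0.003], 0.73), ([0.299, 0.179, 0.006], 0.66)]
top lens_arm [([0.649, -0.028, 0.042], 0.69)]
top carriage [([0.573, -0.034, 0.038], 0.91), ([0.53, -0.072, 0.071], 0.47)]
top rail_mid [([0.569, -0.016, 0.027], 0.77)]
{'camera_matrix': array([[481.4415399 ,   0.        , 318.3946518 ],
       [  0.        , 481.4415399 , 194.81576941],
       [  0.        ,   0.        ,   1.        ]]), 'R': array([[ 0.00566944, -0.99990757,  0.01235777],
       [-0.9952659 , -0.00684129, -0.09694836],
       [ 0.09702394, -0.01174962, -0.99521269]]), 't': array([0.01408605, 0.48470175, 1.4360582 ])}
side pin [([0.44, -0.363, 0.05], 0.54), ([0.529, -0.062, 0.062], 0.42)]
side pin_block [([0.443, -0.351, 0.029], 0.9), ([0.667, 0.07, 0.006], 0.3), ([0.692, -0.333, 0.011], 0.18)]
side knob [([0.526, -0.06, 0.06], 0.49)]
side lock_hole [([0.64, -0.02, 0.039], 0.65)]
side ball [([0.561, -0.031, 0.044], 0.83)]
side notch_block [([0.744, 0.298, 0.005], 0.95), ([0.667, 0.069, 0.003], 0.88), ([0.561, -0.032, 0.043], 0.71), ([0.298, 0.185, 0.001], 0.67)]
side lens_arm [([0.642, -0.025, 0.038], 0.67)]
side carriage [([0.562, -0.035, 0.036], 0.8)]
side rail_mid [([0.566, 0.007, 0.021], 0.93)]
{'camera_matrix': array([[366.5410936 ,   0.        , 319.97867175],
       [  0.        , 366.5410936 , 197.43877919],
       [  0.        ,   0.        ,   1.        ]]), 'R': array([[-0.93284268, -0.35978092, -0.01903212],
       [-0.2431617 ,  0.66769164, -0.70360519],
       [ 0.26585131, -0.65172507, -0.7103362 ]]), 't': array([0.47701339, 0.15794041, 0.80314943])}
1.0
```

View pics/top0.png

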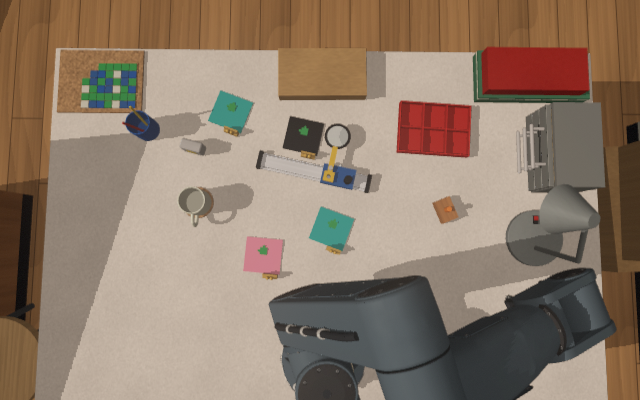

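View pics/side0.png

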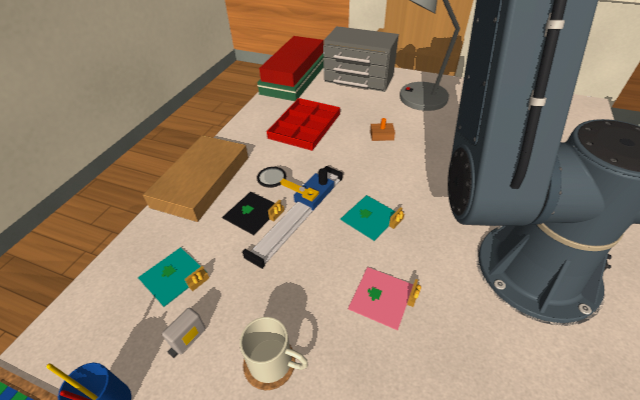

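The top view shows the rail from (261,159) to (369,183), with the blue carriage and knob at its right end near (349,179) and the yellow arm hole near (328,176). The pin block is at (446,210).

Four blocks could be the notch block: black (303,136), turquoise (231,110), turquoise (332,229) and pink (264,256). Only the black one stands beside the rail's far side with its brass at (309,154), so that is the one meant. I'll confirm it in a crop.

```bash
cat > h.py <<'E'
from bench import manip as m
import numpy as np, cv2
def ray(c,u,v,z):
    k=m.get_calibration(c);R,t=k["R"],k["t"];C=-R.T@t
    d=R.T@np.linalg.inv(k["camera_matrix"])@np.array([u,v,1.]);return C+d*(z-C[2])/d[2]
def px(c,X):
    k=m.get_calibration(c);p=k["camera_matrix"]@(k["R"]@np.array(X)+k["t"]);return p[:2]/p[2]
def blob(c,img,mask,roi):
    u0,u1,v0,v1=roi;mm=np.zeros(mask.shape,bool);mm[v0:v1,u0:u1]=mask[v0:v1,u0:u1]
    v,u=np.nonzero(mm);return u.mean() if len(u) else None,v.mean() if len(u) else None,len(u)
E
python3 - <<'E'
from h import *
t=cv2.imread("pics/top0.png");s=cv2.imread("pics/side0.png")
a=cv2.resize(t[120:200,245:385],None,fx=5.7,fy=5.7,interpolation=cv2.INTER_CUBIC)[:,:798]
b=cv2.resize(t[196:224,430:462],None,fx=5,fy=5,interpolation=cv2.INTER_CUBIC)
c=cv2.resize(s[160:220,265:350],None,fx=5,fy=5,interpolation=cv2.INTER_CUBIC)[:144]
o=np.zeros((600,798,3),np.uint8);o[:a.shape[0],:a.shape[1]]=a;o[456:456+140,:160]=b
o[456:600,170:170+c.shape[1]]=c[:144]
cv2.imwrite("pics/crop1.png",o)
h=cv2.cvtColor(t,cv2.COLOR_BGR2HSV)
p,d=m.grab_frame("top")
def show(n,mask,roi,z):
    u,v,k=blob("top",t,mask,roi);print(n,u,v,k,None if u is None else ray("top",u,v,z).round(4))
H,S,V=[h[...,i].astype(int) for i in range(3)]
show("knob",(V<50),(335,362,168,195),.07)
show("blue",(H>95)&(H<130)&(S>120),(310,365,150,200),.034)
show("pinorange",(H<14)&(S>215)&(V>170),(432,462,196,224),.056)
show("yellow",(H>18)&(H<32)&(S>150)&(V>140),(318,345,140,185),.042)
print(h[200:222,438:456,0].tolist().__str__()[:0])
k=m.get_calibration("top");K=k["camera_matrix"]
v,u=np.mgrid[0:400,0:640]
P=np.stack([(u-K[0,2])/K[0,0]*d,(v-K[1,2])/K[1,1]*d,d],-1);W=(P-k["t"])@k["R"]
np.set_printoptions(linewidth=220,suppress=True)
print((W[170:192,324:360,2]*1000).round().astype(int))
print((W[200:220,436:456,2]*1000).round().astype(int))
E
```

```text
knob None None 0 None
blue None None 0 None
pinorange None None 0 None
yellow 330.6024096385542 165.49397590361446 166 [ 0.5718 -0.0189  0.042 ]

[[  33   45   39   46   41   48   45   39   44   33   35   31   40   34   35   36   40   34   38   36   34   33   31   38   35   31   32   32   29   33   36   38    1   -6   -4   -1]
 [  44   42   44   45   47   38   43   43   44   34   38   36   31   35   35   37   38   34   35   34   33   30   39   31   36   31   36   33   31   27   31   40   -6    0    0    5]
 [  42   44   46   39   39   40   44   41   47   45   40   36   35   40   38   32   31   37   33   28   37   34   39   30   31   36   34   35   38   32   32   35    0    6    4   -1]
 [  45   40   47   42   37   38   38   45   40   46   41   32   36   33   34   30   37   34   30   37   34   32   36   37   36   34   34   33 1476   32   30   39    8    6    6    4]
 [  37   37   44   44   37   39   44   42   42   43   42   36   33   35   39   32   34   32   37   36   33   37   34   35   41   35   38   33   29   34   35   32   14    2    1    3]
 [  36   44   44   21   18    9   31   
[... 3633 characters left out ...]
31  5]
 [10 29 36 32 29 32 30 36 31 47 61 61 60 57 59 62 27 27 29 34]
 [11 19 36 29 30 29 32 23 27 41 50 58 64 65 66 62 34 31 30 32]
 [11 18 29 24 29 28 29 32 29 31 39 45 50 26 29 26 30 31 28 29]
 [ 1 15 29 31 28 37 33 29 28 31 36 35 34 30 33 34 27 34 31 28]
 [ 1 14 23 28 29 29 30 28 28 31 32 35 33 32 36 31 25 30 29 29]
 [-4  3 15 22 33 31 33 30 33 35 32 39 34 30 29 30 32 27 34 34]
 [ 6 -7  9 19 30 31 32 31 31 33 32 36 33 28 25 31 35 32 25 28]
 [ 4  3  6 19 24 25 30 28 31 30 32 32 33 26 32 28 25 34 32 36]
 [-2  1  6 10 27 31 26 30 33 35 27 36 31 28 30 27 32 30 35 30]
 [-1  5 -4  7 18 29 30 32 28 31 24 30 28 25 31 37 31 35 32  1]
 [ 5 -5  4 -1 11 26 28 23 27 29 30 31 32 37 26 32 23 -1 -3  0]]
```

View pics/crop1.png

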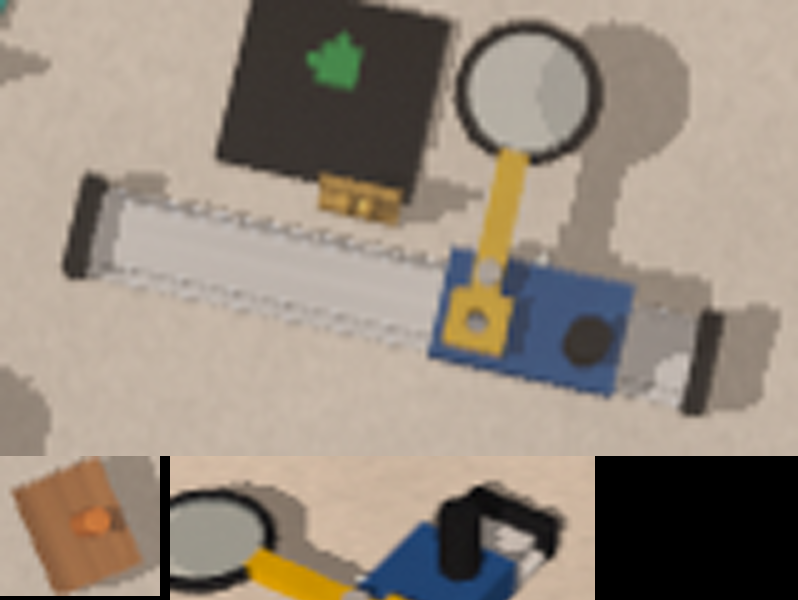

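The crop confirms it: the black plate with the green piece has its two brass ridges facing the rail at crop (337,201) and (364,207). The hole is at crop (478,320), which is (328.4,175.7) in the image. The knob top is at about (347.8,178.7) and the pin head at about (448.4,208.3).

Run:
```python
from h import *
np.set_printoptions(suppress=True,precision=4)
f=lambda x,y:(245+(x+.5)/5.7-.5,120+(y+.5)/5.7-.5)
T=lambda x,y,z:ray("top",*f(x,y),z)
hole=T(478,320,.041);knob=ray("top",347.8,178.7,.074);pin=ray("top",448.4,208.3,.062)
cl=T(86,227,.016);cr=T(702,362,.016)
print("hole",hole,"knob",knob,"d",np.linalg.norm((hole-knob)[:2]),"pin",pin)
a=(cl-cr)[:2];print("caps",cl,cr,np.linalg.norm(a))
ev=a/np.linalg.norm(a);eh=(hole-knob)[:2];eh/=np.linalg.norm(eh)
print("yaw caps",np.arctan2(-ev[0],ev[1]),"yaw knobhole",np.arctan2(-eh[0],eh[1]))
c=[T(453,248,.034),T(634,288,.034),T(612,396,.034),T(430,356,.034)];cc=np.mean(c,0)
for i in range(4):print(np.linalg.norm(c[i]-c[i-1]))
e1=(c[0]-c[1])[:2];print("yaw edge",np.arctan2(-e1[0],e1[1]))
n=T(351,204,.034)
mid=(cl+cr)/2
for nm,X in dict(knob=knob,hole=hole,cc=cc,notch=n,pin=pin).items():
    q=X[:2]-mid[:2];print(nm,X,"along",q@ev,"across",q@np.array([ev[1],-ev[0]]))
s=cv2.imread("pics/side0.png")
hh=cv2.cvtColor(s,cv2.COLOR_BGR2HSV).astype(int)
print("side px pred pin top",px("side",pin),"knob",px("side",knob),"hole",px("side",hole))
H,S,V=[hh[...,i] for i in range(3)]
v,u=np.nonzero(((H<16)&(S>200)&(V>180))[112:132,372:394]);print(u.min()+372,u.max()+372,u.mean()+372,v.min()+112,v.max()+112,len(u))
o=np.vstack([cv2.resize(s[160:205,280:350],None,fx=8,fy=8,interpolation=cv2.INTER_CUBIC),cv2.resize(s[110:140,360:430],None,fx=8,fy=8,interpolation=cv2.INTER_CUBIC)])
cv2.imwrite("pics/crop2.png",o)
```

```text
hole [ 0.5408 -0.0126  0.041 ] knob [ 0.5278 -0.0684  0.074 ] d 0.057307643735330836 pin [ 0.4435 -0.3666  0.062 ]
caps [0.5931 0.1976 0.016 ] [ 0.5224 -0.1337  0.016 ] 0.33876766305656175
yaw caps -0.21030282386981197 yaw knobhole -0.22768561700203496
0.05912221792837372
0.0984667476671077
0.05897276170681103
0.0985948807675509
yaw edge -0.21226387300747013
knob [ 0.5278 -0.0684  0.074 ] along -0.10438890288575031 across -0.008288931268184663
hole [ 0.5408 -0.0126  0.041 ] along -0.04708991701412262 across -0.007292814518694792
cc [ 0.5409 -0.0416  0.034 ] along -0.07542187882862574 across -0.0010738761512198898
notch [0.6035 0.055  0.034 ] along 0.03210685493126343 across 0.03993467956558087
pin [ 0.4435 -0.3666  0.062 ] along -0.4135985801494651 across -0.02854735786842886
side px pred pin top [383.7087 119.1725] knob [323.0437 170.7367] hole [310.5964 193.1639]
381 385 382.9318181818182 118 128 44
```

View pics/crop2.png

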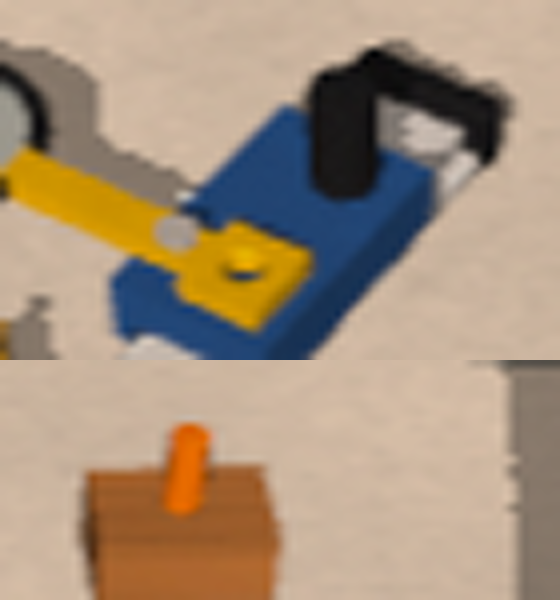

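The readings agree with the given sizes: the knob-to-hole distance comes out at 57.3 mm against 58, and the carriage at 59 x 98.5 against 60 x 100. The rail yaw is about -0.211 rad and the remaining travel about 0.107 m. Next I'll locate the knob by touch, gripping it along the rail first and then across.

```bash
cat >> h.py <<'E'
YAW=-0.211
EY=np.array([-np.sin(YAW),np.cos(YAW),0]);EX=np.array([np.cos(YAW),np.sin(YAW),0])
def rot(y):
    z=np.array([0,0,-1.]);best=None;q0=m.current_qpos()
    p=m.current_ee_pos()
    for s in(1,-1):
        R=np.column_stack([np.cross(s*y,z),s*y,z]);q=m.inverse_kinematics(p,R)
        if q is not None:
            c=abs(q[5])
            if best is None or c<best[0]:best=(c,R)
    return best[1]
def st(n=""):
    f=np.array(m.current_force());print(n,"t%.2f"%m.current_time(),"ee",np.round(m.current_ee_pos(),4),"F",f.round(1),"Falong %.1f Facross %.1f"%(f@EY,f@EX),"w%.3f g%.1f"%(m.current_grip_width(),m.current_grip_force()))
E
python3 - <<'E'
from h import *
k1=np.array([.5278,-.0684,.074]);k2=ray("side",322.4,169.5,.074);h1=np.array([.5405,-.0126,.042]);h2=ray("side",310.1,192.3,.042)
p1=np.array([.4435,-.3666,.062]);p2=ray("side",383.3,118.8,.062)
print(k2,h2,p2)
k=(k1+k2)/2
st("start")
R=rot(EY)
m.move_ptp([k[0],k[1],.12],R);st("above")
m.move_l([k[0],k[1],.050],max_speed=.1);st("down")
m.set_gripper(0.0,20);st("closed along")
E
```

```text
[ 0.531095   -0.07233699  0.074     ] [ 0.54271242 -0.01410133  0.042     ] [ 0.44514499 -0.36813234  0.062     ]
start t1.05 ee [ 0.2217 -0.5033  0.2313] F [-0.1 -0.5 -1.7] Falong -0.5 Facross -0.0 w1.000 g0.0
above t3.01 ee [ 0.5295 -0.071   0.1202] F [-1.  -0.5  0.3] Falong -0.7 Facross -0.8 w0.999 g0.0
down t3.86 ee [ 0.5298 -0.0705  0.0505] F [0.2 0.  0.6] Falong 0.1 Facross 0.2 w1.001 g0.0
closed along t4.44 ee [ 0.5295 -0.0704  0.0502] F [-0.1  0.2  4.1] Falong 0.1 Facross -0.1 w0.273 g21.7
```

Run:
```python
from h import *
p=np.array(m.current_ee_pos());p[2]=.050
m.set_gripper(.6);st("open")
R=rot(EX);m.move_ptp(p,R);st("rot")
m.set_gripper(0.0,20);st("closed across")
m.dwell(.2);st()
```

```text
open t4.83 ee [ 0.5294 -0.0704  0.0499] F [-0.5  0.2  0.1] Falong 0.1 Facross -0.5 w0.599 g0.0
rot t6.22 ee [ 0.5296 -0.0704  0.05  ] F [-0.  -0.1  0. ] Falong -0.1 Facross -0.0 w0.601 g0.0
closed across t6.58 ee [ 0.5288 -0.0702  0.0502] F [-5.8  1.3  7.1] Falong 0.0 Facross -6.0 w0.274 g19.7
 t6.78 ee [ 0.5287 -0.0702  0.0502] F [-5.2  1.9  7.5] Falong 0.8 Facross -5.5 w0.271 g19.7
```

Run:
```python
from h import *
p=np.array(m.current_ee_pos());p[2]=.050
m.move_l(p-.0003*EX,max_speed=.02);m.dwell(.1);st("null")
```

```text
null t7.12 ee [ 0.5286 -0.0702  0.0502] F [-0.4 -0.9  3.7] Falong -1.0 Facross -0.2 w0.275 g20.2
```

Run:
```python
from h import *
p=np.array(m.current_ee_pos())
m.set_gripper(.7);m.move_l([p[0],p[1],.13],max_speed=.25)
c=np.array([.444,-.367]);R=rot(EX)
m.move_ptp([*c,.11],R);st("above pin")
m.move_l([*c,.035],max_speed=.12);st("down")
m.set_gripper(0,20);m.dwell(.1);st("closed EX")
```

```text
above pin t9.22 ee [ 0.4444 -0.366   0.1097] F [-0.4 -0.   0.8] Falong -0.1 Facross -0.4 w0.700 g0.0
down t9.99 ee [ 0.4444 -0.3671  0.0356] F [ 1.2 -0.6 -0.5] Falong -0.3 Facross 1.3 w0.700 g0.0
closed EX t10.56 ee [ 0.4442 -0.3672  0.0355] F [-0.5  1.1  6.3] Falong 1.0 Facross -0.7 w0.181 g20.3
```

Run:
```python
from h import *
p=np.array(m.current_ee_pos());p[2]=.035
m.set_gripper(.45);R=rot(EY);m.move_ptp(p,R)
m.set_gripper(0,40);m.dwell(.1);st("closed EY")
m.move_l([p[0],p[1],.10],max_speed=.15);st("lifted")
h=np.array([.5407,-.0135])
m.move_ptp([*h,.092],rot(EY));st("over hole")
i,d=m.grab_frame("side");cv2.imwrite("pics/crop3.png",cv2.resize(i[130:230,250:370,::-1],None,fx=6,fy=6,interpolation=cv2.INTER_CUBIC))
```

```text
closed EY t12.73 ee [ 0.4442 -0.3675  0.0351] F [-1.5 -2.   1.6] Falong -2.3 Facross -1.1 w0.172 g39.0
lifted t13.32 ee [ 0.4439 -0.3668  0.0993] F [-0.6 -0.1 -0.9] Falong -0.2 Facross -0.6 w0.173 g39.4
over hole t14.69 ee [ 0.5406 -0.0144  0.0918] F [-0.9 -0.5 -0.4] Falong -0.6 Facross -0.8 w0.170 g39.6
```

View pics/crop3.png

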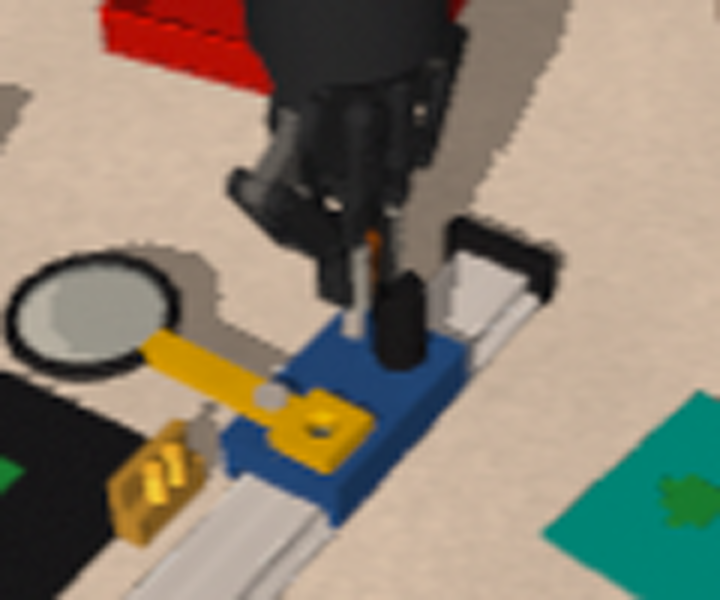

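The pin is in the fingers, with its shaft at crop (357,300). But the hole now sits at crop (321,427), or image (303,201): passing over, the shaft's foot pushed the knob and moved the carriage about 25 mm towards the notch, still well short of it. I'll back off upwards and measure the hole again.

Run:
```python
from h import *
p=np.array(m.current_ee_pos())
m.move_l([p[0],p[1],.14],max_speed=.25)
m.move_l([.46,-.17,.15],max_speed=.3);st()
s,_=m.grab_frame("side");t,d=m.grab_frame("top")
cv2.imwrite("pics/side4.png",s[:,:,::-1]);cv2.imwrite("pics/top4.png",t[:,:,::-1])
a=cv2.resize(t[145:200,290:400,::-1],None,fx=7,fy=7,interpolation=cv2.INTER_CUBIC)[:300]
b=cv2.resize(s[160:210,275:385,::-1],None,fx=7,fy=7,interpolation=cv2.INTER_CUBIC)[:300]
cv2.imwrite("pics/crop4.png",np.vstack([a,b]))
```

```text
t15.82 ee [ 0.4597 -0.1697  0.1494] F [ 0.1  0.3 -0.1] Falong 0.3 Facross 0.1 w0.166 g39.6
```

View pics/crop4.png

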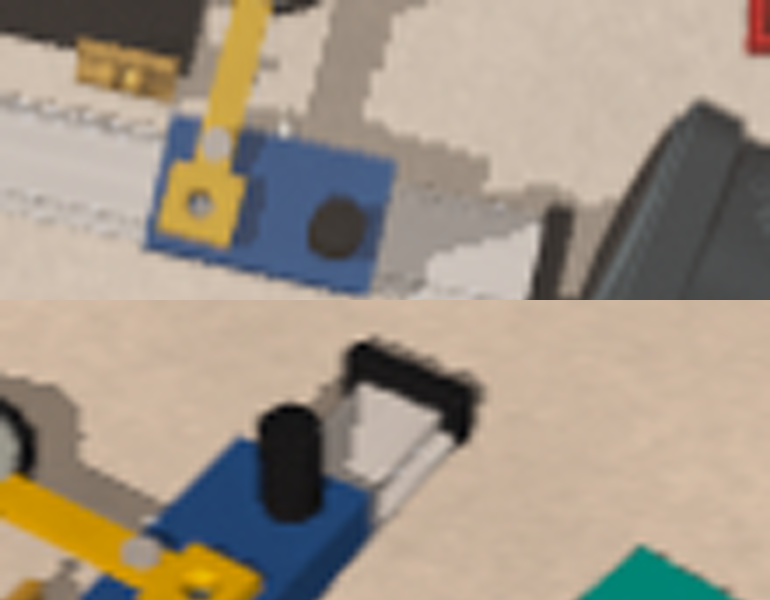

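The yellow hole is at top-crop (201,205) and the knob at (336,228), so the carriage clearly moved and the arm is still straight. The pin is still gripped. I'll register the old and new pictures to get the shift.

Run:
```python
from h import *
hole0=np.array([.5286,-.0702])+.058*EY[:2]
for c,(u,v,du,dv),r in(("top",(328.4,175.7,-10,-3),(14,36,14,14)),("side",(310.1,192.3,-7,8.5),(10,20,24,10))):
    A=cv2.cvtColor(cv2.imread(f"pics/{c}0.png"),6).astype(np.float32);B=cv2.cvtColor(cv2.imread(f"pics/{c}4.png"),6).astype(np.float32)
    u0,u1,v0,v1=int(u-r[0]),int(u+r[1]),int(v-r[2]),int(v+r[3])
    T=A[v0:v1,u0:u1]
    M=cv2.MOTION_AFFINE if c=="side" else cv2.MOTION_EUCLIDEAN
    W=np.float32([[1,0,u0+du],[0,1,v0+dv]])
    cc,W=cv2.findTransformECC(T,B,W,M,(3,300,1e-6),None,3)
    n=W@np.array([u-u0,v-v0,1]);
    d=ray(c,*n,.042)-ray(c,u,v,.042)
    print(c,"cc",cc,"newpx",n,"rot",W[1,0],"along",d@EY,"across",d@EX)
f=lambda x,y:(290+(x+.5)/7-.5,145+(y+.5)/7-.5)
n=f(201,205);d=ray("top",*n,.042)-ray("top",328.4,175.7,.042);print("manual",n,d@EY,d@EX)
n=f(336,228);d=ray("top",*n,.070)-ray("top",347.8,179.3,.07);print("knob manual",n,d@EY,d@EX)
print("base hole",hole0)
```

```text
top cc 0.9926306283488049 newpx [318.65183353 173.57927012] rot -0.007361334 along 0.029984577868188686 across -6.78939246703588e-05
side cc 0.9800736347832731 newpx [303.00285461 199.56250231] rot 0.05358142 along 0.0306172748706237 across 0.0004486646084986259
manual (318.2857142857143, 173.85714285714286) 0.03087780650656881 -0.0011294268308615356
knob manual (337.57142857142856, 177.14285714285714) 0.030787538208617852 -0.000267238402407104
base hole [ 0.54074739 -0.01348633]
```

Run:
```python
from h import *
h=np.array([.54075,-.01349])+.0305*EY[:2];print(h)
R=rot(EY)
m.move_l([*h,.135],R,max_speed=.3);m.move_l([*h,.079],max_speed=.15);m.dwell(.2);st()
e=np.array(m.current_ee_pos())
i,d=m.grab_frame("side");cv2.imwrite("pics/side5.png",i[:,:,::-1])
cv2.imwrite("pics/crop5.png",cv2.resize(i[165:215,270:340,::-1],None,fx=11,fy=11,interpolation=cv2.INTER_CUBIC))
g=lambda X:((px("side",X)-[270,165]+.5)*11-.5).round(1)
print("foot",g([e[0],e[1],e[2]-.029]),"headbottom",g([e[0],e[1],e[2]-.005]),"hole",g([*h,.042]))
```

```text
[0.54713785 0.01633357]
 t17.48 ee [0.5477 0.0162 0.08  ] F [ 0.1 -0.5 -0.5] Falong -0.4 Facross 0.2 w0.173 g39.6
foot [373.  360.3] headbottom [367.4 283.3] hole [376.9 389.6]
```

View pics/crop5.png

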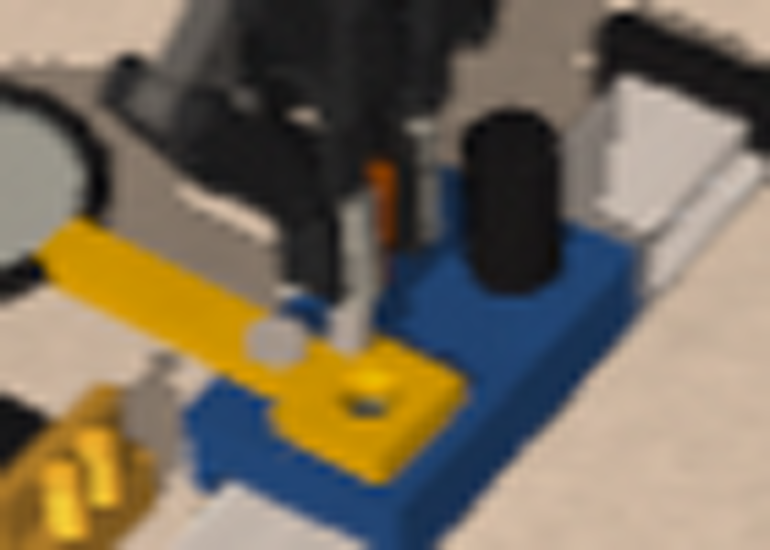

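The orange head and fingers are above the plate, with the shaft's foot at crop (350,350). An upright pin's foot would be at about (373,360), and the hole is at (368,395). So brushing past the knob tilted the pin in the pads, moving its foot about 4 mm in +x. I'll straighten it by pressing the shaft sideways against the knob's upright -x side, since the carriage can't move across the rail.

Run:
```python
from h import *
k=np.array([.5286,-.0702,0])+.0305*EY;Z=np.array([0,0,1.])
e=np.array(m.current_ee_pos())
m.move_l([e[0],e[1],.125],max_speed=.25)
m.move_l(k-.032*EX+.125*Z,max_speed=.25)
m.move_l(k-.032*EX+.0795*Z,max_speed=.2)
m.set_gripper(0,20);st("beside knob")
for a in(.022,.0195,.0175,.0165,.016):
    m.move_l(k-a*EX+.0795*Z,max_speed=.03);st(f"{a}")
```

```text
beside knob t18.87 ee [ 0.5044 -0.0336  0.0805] F [-0.1  0.5 -0.5] Falong 0.5 Facross -0.2 w0.171 g39.6
0.022 t19.35 ee [ 0.5135 -0.0358  0.0794] F [-0.8 -0.8  0.2] Falong -0.9 Facross -0.6 w0.170 g39.7
0.0195 t19.60 ee [ 0.5146 -0.0361  0.0791] F [-6.3  1.7  2.5] Falong 0.4 Facross -6.5 w0.174 g40.0
0.0175 t19.85 ee [ 0.5162 -0.0364  0.0789] F [-7.1  1.1  0.9] Falong -0.4 Facross -7.2 w0.167 g39.8
0.0165 t20.10 ee [ 0.5169 -0.0365  0.0789] F [-8.7  0.9  3.9] Falong -1.0 Facross -8.7 w0.175 g40.0
0.016 t20.35 ee [ 0.5173 -0.0367  0.0789] F [-9.5  1.5  4. ] Falong -0.5 Facross -9.6 w0.167 g40.1
```

Run:
```python
from h import *
k=np.array([.5286,-.0702,0])+.0305*EY;Z=np.array([0,0,1.])
for a in(.0153,.0146,.0140,.0135,.013):
    m.move_l(k-a*EX+.0795*Z,max_speed=.03);st(f"{a}");d=(k-np.array(m.current_ee_pos()))@EX;print(round(d,4))
    if d<.0163:break
m.move_l(k-.030*EX+.0795*Z,max_speed=.1)
h=k+.058*EY
m.move_l(k-.030*EX+.125*Z,max_speed=.25)
m.move_l(h+.125*Z,max_speed=.25);m.move_l(h+.079*Z,max_speed=.15);m.dwell(.2);st()
e=np.array(m.current_ee_pos())
i,d=m.grab_frame("side");cv2.imwrite("pics/side6.png",i[:,:,::-1])
cv2.imwrite("pics/crop6.png",cv2.resize(i[165:215,270:340,::-1],None,fx=11,fy=11,interpolation=cv2.INTER_CUBIC))
g=lambda X:((px("side",X)-[270,165]+.5)*11-.5).round(1)
print("foot",g([e[0],e[1],e[2]-.029]),"headbottom",g([e[0],e[1],e[2]-.005]),"hole",g([*h[:2],.042]))
```

```text
0.0153 t20.60 ee [ 0.5178 -0.0367  0.0788] F [-9.8  1.5  2.9] Falong -0.6 Facross -9.9 w0.173 g40.0
0.0175
0.0146 t20.85 ee [ 0.5186 -0.0369  0.0789] F [-9.8  2.   5. ] Falong -0.1 Facross -10.0 w0.170 g40.1
0.0167
0.014 t21.10 ee [ 0.5191 -0.037   0.0788] F [-10.    1.4   3.6] Falong -0.7 Facross -10.1 w0.168 g40.2
0.0163
 t22.81 ee [0.5476 0.0162 0.08  ] F [ 0.  -0.5 -1. ] Falong -0.5 Facross 0.1 w0.174 g39.8
foot [373.2 360.6] headbottom [367.6 283.7] hole [376.9 389.6]
```

View pics/crop6.png

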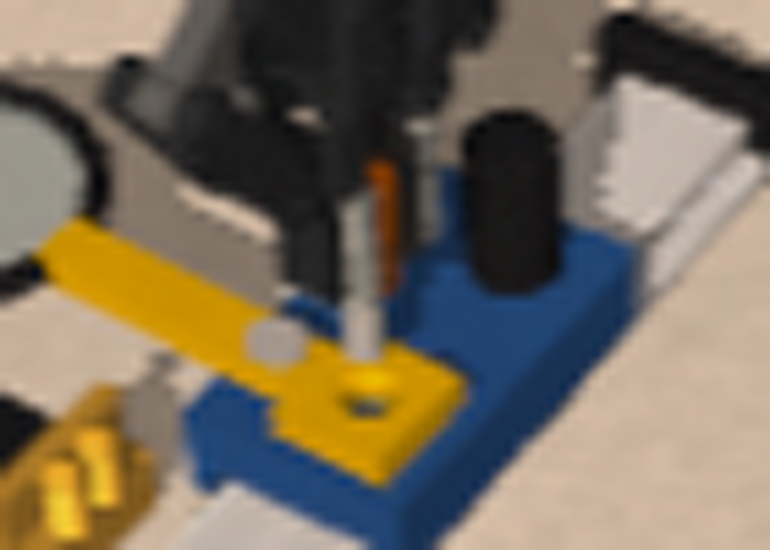

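The shaft now looks upright, with its foot at crop (362,355) and the hole at (368,391). The hole seems about 1 mm further along than I computed, so I'll shift by that and descend while watching the force.

```bash
cat >> h.py <<'E'
def down(h,z0,z1,step=.002,lim=8):
    for z in np.arange(z0,z1-1e-9,-step):
        m.move_l([h[0],h[1],z],max_speed=.04)
        f=np.array(m.current_force())
        if f[2]>lim:break
    st(f"cmd {z:.4f}");return z
E
python3 - <<'E'
from h import *
h=np.array([.5286,-.0702,0])+(.0305+.058+.001)*EY
m.move_l([h[0],h[1],.074],max_speed=.05)
z=down(h,.072,.052)
E
```

```text
cmd 0.0520 t25.86 ee [0.5474 0.0173 0.0519] F [-0.3  0.1 -1.4] Falong 0.1 Facross -0.3 w0.169 g39.8
```

The pin has entered both holes without any resistance. I'll continue until the head seats.

Run:
```python
from h import *
h=np.array([.5286,-.0702,0])+(.0305+.058+.001)*EY
z=down(h,.050,.0445,step=.001,lim=10)
i,d=m.grab_frame("side");cv2.imwrite("pics/crop7.png",cv2.resize(i[165:215,270:340,::-1],None,fx=11,fy=11,interpolation=cv2.INTER_CUBIC))
```

```text
cmd 0.0450 t27.36 ee [0.5478 0.0173 0.0465] F [-5.8  0.8 19.1] Falong -0.5 Facross -5.8 w0.172 g42.1
```

View pics/crop7.png

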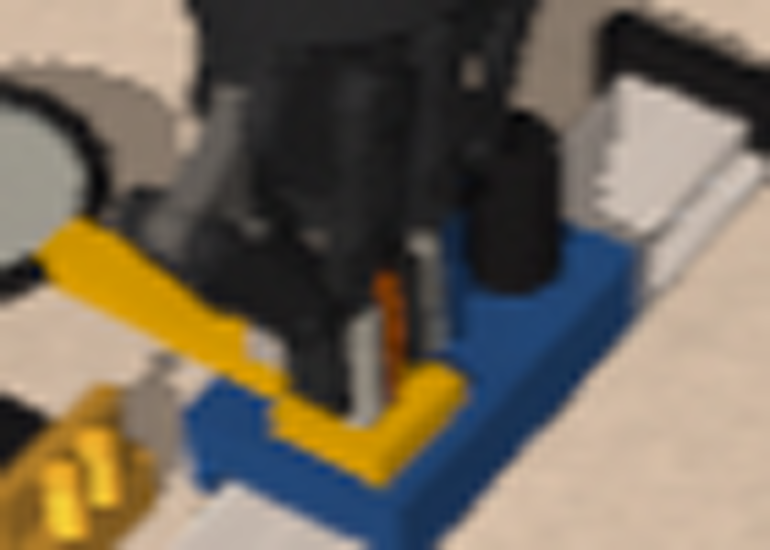

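The head sits on the yellow plate with 19 N of contact at TCP z = 0.0465 (0.047 expected), and the arm is unswung. I'll release, then grip the knob across the rail.

Run:
```python
from h import *
Z=np.array([0,0,1.])
m.set_gripper(.35)
e=np.array(m.current_ee_pos())
m.move_l([e[0],e[1],.13],max_speed=.2)
k=np.array([.5286,-.0702,0]);k=k+((e-k)@EY-.058)*EY
R=rot(EX);m.set_gripper(.7)
m.move_ptp(k+.13*Z,R);st("over knob")
t,d=m.grab_frame("top");i,ds=m.grab_frame("side")
K=m.get_calibration("side");C=K["camera_matrix"]
v,u=np.mgrid[150:215,270:350];dd=ds[150:215,270:350]
P=np.stack([(u-C[0,2])/C[0,0]*dd,(v-C[1,2])/C[1,1]*dd,dd],-1);W=(P-K["t"])@K["R"]
hs=i[150:215,270:350].astype(int);o=(hs[...,0]>190)&(hs[...,1]>60)&(hs[...,1]<125)&(hs[...,2]<50)
print("orange n",o.sum(),"z pct",np.percentile(W[o][:,2],[5,50,95]).round(4),"xy",np.median(W[o],0).round(4),"tool",e.round(4))
m.move_l(k+.050*Z,max_speed=.15)
m.set_gripper(0,40);m.dwell(.1);st("gripped")
```

```text
over knob t30.17 ee [ 0.5352 -0.0393  0.13  ] F [ 0.1 -0.2  0.9] Falong -0.1 Facross 0.2 w0.697 g0.0
orange n 56 z pct [0.0433 0.0631 0.0731] xy [0.5479 0.0225 0.0631] tool [0.5472 0.0173 0.0448]
gripped t31.47 ee [ 0.5353 -0.0394  0.0509] F [-3.4 -0.2  8.5] Falong -0.9 Facross -3.2 w0.266 g38.8
```

The pin is fully down: its orange head spans z = 0.043 to 0.073. The knob is gripped at 39 N. About 76 mm remain to the notch, so I'll slide 58 mm and then take small steps watching the force along the rail.

Run:
```python
from h import *
e=np.array(m.current_ee_pos());e[2]=.0505
open("k0.txt","w").write(" ".join(map(str,e)))
m.move_l(e+.058*EY,max_speed=.1);st("58")
F=[]
for a in np.arange(.060,.0755,.001):
    m.move_l(e+a*EY,max_speed=.04);f=np.array(m.current_force());F.append(f@EY);print(round(a,4),"act %.4f"%((np.array(m.current_ee_pos())-e)@EY),"F %.1f x %.1f"%(f@EY,f@EX))
    if max(-np.array(F))>4 and F[-1]>-1: break
st()
```

```text
58 t32.20 ee [0.5475 0.0175 0.0509] F [-2.3  1.9  6.7] Falong 1.4 Facross -2.6 w0.263 g39.4
0.06 act 0.0599 F 1.5 x -2.7
0.061 act 0.0607 F -0.2 x -3.4
0.062 act 0.0616 F -1.0 x -2.8
0.063 act 0.0622 F -4.0 x -2.7
0.064 act 0.0628 F -7.6 x -3.2
0.065 act 0.0640 F -5.2 x -3.3
0.066 act 0.0652 F -3.4 x -3.3
0.067 act 0.0663 F -2.4 x -2.8
0.068 act 0.0676 F 0.7 x -3.0
 t34.45 ee [0.5495 0.0267 0.051 ] F [-2.8  1.3  7.4] Falong 0.7 Facross -3.0 w0.263 g39.6
```

Contact began at about 0.062 and the crest came at about 0.0675, so the notch should be near 0.0735. I'll continue in small steps.

Run:
```python
from h import *
e=np.array([float(x) for x in open("k0.txt").read().split()])
F=[]
for a in np.arange(.069,.0741,.001):
    m.move_l(e+a*EY,max_speed=.03);f=np.array(m.current_force());print(round(a,4),"act %.4f"%((np.array(m.current_ee_pos())-e)@EY),"F %.1f"%(f@EY))
m.dwell(.2);st()
t,d=m.grab_frame("top");s,d=m.grab_frame("side")
a=cv2.resize(t[140:195,270:350,::-1],None,fx=6,fy=6,interpolation=cv2.INTER_CUBIC)[:,:480]
b=cv2.resize(s[160:230,250:330,::-1],None,fx=6,fy=6,interpolation=cv2.INTER_CUBIC)[:250]
cv2.imwrite("pics/crop8.png",np.vstack([a,b]))
```

```text
0.069 act 0.0687 F 0.3
0.07 act 0.0699 F 1.2
0.071 act 0.0710 F 2.5
0.072 act 0.0720 F 2.4
0.073 act 0.0731 F 4.4
0.074 act 0.0738 F 0.4
 t36.15 ee [0.5508 0.0328 0.051 ] F [-3.9  1.8  7.2] Falong 0.9 Facross -4.2 w0.263 g39.6
```

View pics/crop8.png

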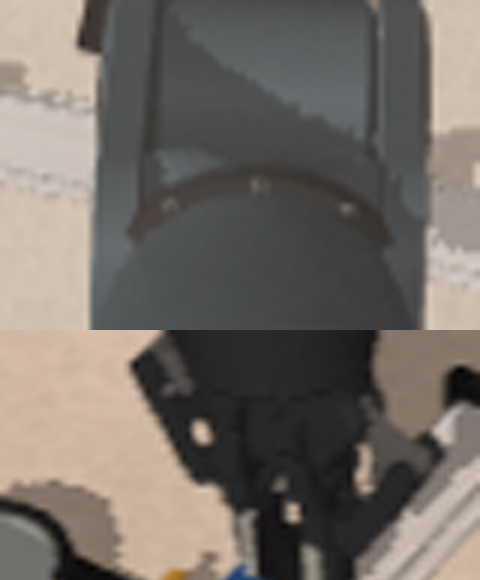

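The arm hides the carriage from above, and in the side view only the fingers over the carriage can be seen. So I'll go by the force: it pulled forward up to 4.4 N and fell to about 0 at 0.074, which means the ball is in the notch. A small nudge will bracket the centre.

Run:
```python
from h import *
e=np.array([float(x) for x in open("k0.txt").read().split()])
for a in(.0747,.0754,.0747,.0740,.0733,.074):
    m.move_l(e+a*EY,max_speed=.03);m.dwell(.1);f=np.array(m.current_force());print(a,"act %.4f"%((np.array(m.current_ee_pos())-e)@EY),"F %.1f"%(f@EY))
st()
```

```text
0.0747 act 0.0741 F -2.7
0.0754 act 0.0745 F -5.2
0.0747 act 0.0741 F -2.9
0.074 act 0.0738 F 0.2
0.0733 act 0.0734 F 3.0
0.074 act 0.0738 F 1.3
 t38.35 ee [0.5508 0.0327 0.051 ] F [-3.   2.   6.6] Falong 1.3 Facross -3.4 w0.259 g39.6
```

The restoring force has the right sign on both sides of 0.074, so the ball is seated. I'll hand in.

Run:
```python
from h import *
m.dwell(.4);st();print(m.sign_off())
```

```text
t38.75 ee [0.5508 0.0327 0.051 ] F [-2.7  1.3  7. ] Falong 0.7 Facross -3.0 w0.263 g39.6
the job is handed in; nothing more can be done
None
```

I handed the job in at 38.8 s: the pin is fully down through the arm and carriage, the force readings put the ball in the notch, and the fingers still hold the knob at about 40 N; on the way the pin brushed the knob and tilted, so I straightened it before inserting, and the judge's verdict was not shown.

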